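# Tap the paint pot lids shut, light to dark

### The job

Class is over: close three of the paint pots by tapping each raised lid lightly straight down until it is fully home, from light to dark so that no dark paint gets onto a lighter lid: first yellow, then red, then blue. The green paint is still in use, so leave its lid open. Pick nothing up, and leave all the pots and everything else on the table standing where they are.

Things in the scene. Friction and masses are not known exactly. Their poses are not given: they have to be found in the camera images.
- yellow_pot: loose white plastic paint pot with a yellow band, 62 mm in diameter, standing upright on the table; origin at the centre of its underside, z up along the pot. Body 65 mm tall, then a 50 mm wide white neck up to 80 mm. Weighs about 0.3 kg.
- yellow_lid_top (a point): centre of the flat top of the yellow lid, a round cap 64 mm in diameter and 20 mm thick on the yellow pot's neck; z up. 97 mm above the table when fully raised, 85 mm when fully home.
- yellow_lid (a joint): how far the yellow lid has been pushed down its neck, m: 0 fully raised, 0.012 fully home on a firm stop. It starts 0 to 3 mm down. It slides with about 4 N of friction (a little more when pushed fast) and stays where it is left. The pot is light plastic: pressing on it with over 25 N is too hard.
- red_pot: loose white plastic paint pot with a red band, 62 mm in diameter, standing upright on the table; origin at the centre of its underside, z up along the pot. Body 65 mm tall, then a 50 mm wide white neck up to 80 mm. Weighs about 0.3 kg.
- red_lid_top (a point): centre of the flat top of the red lid, a round cap 64 mm in diameter and 20 mm thick on the red pot's neck; z up. 97 mm above the table when fully raised, 85 mm when fully home.
- red_lid (a joint): how far the red lid has been pushed down its neck, m: 0 fully raised, 0.012 fully home on a firm stop. It starts 0 to 3 mm down. It slides with about 4 N of friction (a little more when pushed fast) and stays where it is left. The pot is light plastic: pressing on it with over 25 N is too hard.
- blue_pot: loose white plastic paint pot with a blue band, 62 mm in diameter, standing upright on the table; origin at the centre of its underside, z up along the pot. Body 65 mm tall, then a 50 mm wide white neck up to 80 mm. Weighs about 0.3 kg.
- blue_lid_top (a point): centre of the flat top of the blue lid, a round cap 64 mm in diameter and 20 mm thick on the blue pot's neck; z up. 97 mm above the table when fully raised, 85 mm when fully home.
- blue_lid (a joint): how far the blue lid has been pushed down its neck, m: 0 fully raised, 0.012 fully home on a firm stop. It starts 0 to 3 mm down. It slides with about 4 N of friction (a little more when pushed fast) and stays where it is left. The pot is light plastic: pressing on it with over 25 N is too hard.
- green_pot: loose white plastic paint pot with a green band, 62 mm in diameter, standing upright on the table; origin at the centre of its underside, z up along the pot. Body 65 mm tall, then a 50 mm wide white neck up to 80 mm. Weighs about 0.3 kg.
- green_lid_top (a point): centre of the flat top of the green lid, a round cap 64 mm in diameter and 20 mm thick on the green pot's neck; z up. 97 mm above the table when fully raised, 85 mm when fully home.
- green_lid (a joint): how far the green lid has been pushed down its neck, m: 0 fully raised, 0.012 fully home on a firm stop. It starts 0 to 2 mm down. It is to stay open. It slides with about 4 N of friction (a little more when pushed fast) and stays where it is left. The pot is light plastic: pressing on it with over 25 N is too hard.
- mug: loose white mug, 80 mm wide, 90 mm tall, handle towards its +y; origin at the centre of its underside; bystander
- bottle: loose clear water bottle, 64 mm wide, 165 mm tall; origin at the centre of its underside; bystander
- brush: loose paint brush 200 mm long lying on the table along its own x; origin at its middle, underside; bystander
- gouge: loose carving gouge with a wooden handle, 170 mm long, lying on the table along its own x; origin at its middle, underside; bystander
- roller: loose ink roller lying on the table: black rubber drum 36 mm in diameter and 100 mm long along its own y, wooden handle reaching 130 mm towards its -x; origin under the drum's middle; bystander
Things that resemble listed ones, but are neither listed nor needed, are in the scene too. Of the things that look like the red_pot, take the one that is farthest from the robot's base at the start.

How it is judged:
By the outcome, as a careful person would: the job done as asked, in the order asked, and still so for the second after the job is handed in, with the robot touching nothing.
It also fails if it takes over 45 s, if anything falls off the work surface, if the arm or the gripper's body presses on something with over 40 N, if the wrist force passes 120 N, or if a joint passes its speed limit or range.

### The arm

A 6-joint arm with a two-finger parallel gripper is mounted at the origin on the work surface. World frame = base frame: x ahead of the robot, y to its left, z up, the work surface at z = 0. Lengths are in m, angles in rad, forces in N, time in s.
With the tool pointing down it reaches from about 0.4 to 0.825 m from the base axis. Payload 7 kg.
Tool frame: the origin (TCP) lies at the very end of the fingers, on their centre line; the grasp point (between the pads) lies 19 mm behind it; z points along the fingers, y is the line along which they close (so a half turn about z gives the same grasp; the last joint's range is limited). The gripper opens to 88 mm and grips with 3 to 60 N. Pads are 19 mm wide; open, the fingers measure 130 mm over their backs; the gripper's body (78 mm by 193 mm) begins 47 mm behind the grasp point.
Start: joints at [1.457, 0.359, 0.012, 0, -1.224, -0.288], TCP at [0.264, 0.621, 0.227] pointing down, gripper open.
Joint ranges: [-3.07, 3.07], [-1.43, 2.12], [-1.02, 1.25], [-3.03, 1.67], [-3.05, -0], [-3.03, 3.03]. Speed limits (rad/s): [2.39, 2.39, 3.01, 3.14, 3.14, 3.14].

### API

Orientations are given as [roll, pitch, yaw] about the fixed x, y, z axes, in that order (R = Rz(yaw) Ry(pitch) Rx(roll)).
In Python, from station import * gives the robot as it stands.
- The arm moves only by the tool servo_tool, never from a script. Its argument "moves" is a list of rows, each an object of numbers: "jaw": the opening, from 0 (shut) to 1 (fully open); "dx", "dy", "dz": the shift along the world's x, y, z in m; "roll": the turn about the world's z in degrees. A call has exactly 10 rows; each row shifts and turns the commanded pose from where the row before left it; what a row does not reach is not made up. A row lasts 1/8 s, in which the tool goes at most 62.5 mm and 10.7 degrees, less where a joint would pass 70% of its speed; a pose out of reach is approached as far as the arm can. A call with a gripper value outside its range is refused whole. The fingers move at their own pace and stop on an object; "newtons" is the grip in N (left out, the last holds). Time passes only in rows, so rows that do not move let the fingers close, or fill a call up. It gives the time, the measured TCP pose, the force, the opening and the grip force at its end, in the units of the state.
- get_state(): the state, without advancing time (a new reading comes with each control period).
- grab_frame(name): name is "side" or "top" or "wrist"; returns (picture, depth): 384x512x3 uint8, red, green, blue; 384x512 float32, m along the optical axis (not along the pixel's ray), 0 where there is no reading.
- calibration(name): a dict with "intrinsics" (3x3 intrinsics, pixels), "k1" (the pictures are not rectified: a ray, as slopes to the right and down, at radius r is drawn at 1 + k1 r^2 times it, then the intrinsics apply), "R" (3x3) and "t" (3): a world point X has camera coordinates R X + t. Camera axes: x right, y down, z forward; pixel columns grow to the right and rows downward; lengths in m; the calibration is good to about 2 mm. A picture is of the moment at which its call begins: read the wrist's pose just before it. calibration takes no time and is no camera call; for the wrist camera it gives the pose at the moment of the call.
- job_done(): hands the job in; it is judged then, once.
The state is a dict: "t": time; "q": joint angles; "qd": joint speeds; "joint_efforts": joint torques, N m; "eef_pos": TCP position; "ee_rot": TCP orientation; "force": force on the tool from outside, world axes, zero at the start; "moment": the same for the moment, N m; "width": finger opening in m; "gripper_force": force on a finger pad.
Only numpy, scipy, OpenCV 4.12 (cv2) and the standard library are available. Lean on these libraries where they do the work, as an engineer would, in place of code of your own. Each camera call takes 0.05 s, during which the arm holds its last target. There are 200 camera calls.

## Working session

There is one attempt and no reset: what is moved stays moved. The work goes in short steps, Python scripts to look and compute and a tool call to move; the robot and the scene stay as the last step left them, time stands still between calls to the robot, and variables do not carry over. Pictures are saved under pics/ and viewed, at most 10 in all, crops included, and the job is handed in when it is done.

Besides the shell and the picture viewer there is one more tool, called after "Call:" as name([rows], argument=value, ...), one row to a line, values as JSON. servo_tool: Moves the arm, as the interface text tells. Its arguments: {"type":"object","properties":{"moves":{"type":"array","items":{"type":"object","properties":{"jaw":{"type":"number"},"dx":{"type":"number"},"dy":{"type":"number"},"dz":{"type":"number"},"roll":{"type":"number"}}}},"newtons":{"type":"number"}},"required":["moves"]}

```bash
mkdir -p pics; cat > h.py <<'E'
from station import *
import numpy as np, cv2
def world(name,d,u,v,c=None,z=None):
    c=c or calibration(name);K=np.array(c["intrinsics"]);R=np.array(c["R"]);t=np.array(c["t"])
    p=cv2.undistortPoints(np.array([[[u,v]]],float),K,np.array([c["k1"],0,0,0,0]))[0,0]
    # exact forward model is 1+k1 r^2 on the undistorted ray
    ray=np.array([p[0],p[1],1.])
    o=-R.T@t; r=R.T@ray
    if z is not None: s=(z-o[2])/r[2]
    else: s=d[int(round(v)),int(round(u))]
    return o+s*r
E
python3 - <<'E'
from h import *
for n in("top","side"):
    p,d=grab_frame(n); cv2.imwrite(f"pics/{n}.png",cv2.resize(p[...,::-1],None,fx=1.5,fy=1.5,interpolation=cv2.INTER_CUBIC)); np.savez(f"{n}.npz",p=p,d=d)
    c=calibration(n);print(n,-np.array(c["R"]).T@np.array(c["t"]),np.array(c["intrinsics"])[0,0])
print(get_state())
E
```

```text
top [0.45818422 0.07590796 1.07051193] 351.099732395294
side [-0.11061519 -0.60713316  0.61058477] 404.58248999873734
{'t': 0.1, 'q': array([ 1.45708081e+00,  3.59293786e-01,  1.11751591e-02, -2.98966306e-04,
       -1.22408543e+00, -2.88104836e-01]), 'qd': array([-0.00071669, -0.00112717,  0.00203286,  0.00195956,  0.00151421,
       -0.00058449]), 'joint_efforts': array([-1.68252202e-03, -5.84162378e+01,  2.93753153e+01,  7.01549873e+00,
        1.02076720e-02, -4.90894911e-05]), 'eef_pos': array([0.26384502, 0.62084141, 0.22574272]), 'ee_rot': array([ 3.14016308e+00, -1.30540375e-04, -4.01922051e-01]), 'force': array([-0.51972463,  0.22428271,  0.11829283]), 'moment': array([-0.00861515, -0.05419437,  0.00198669]), 'gripper_force': 0.0, 'width': 0.08747390782655196}
```

View pics/top.png

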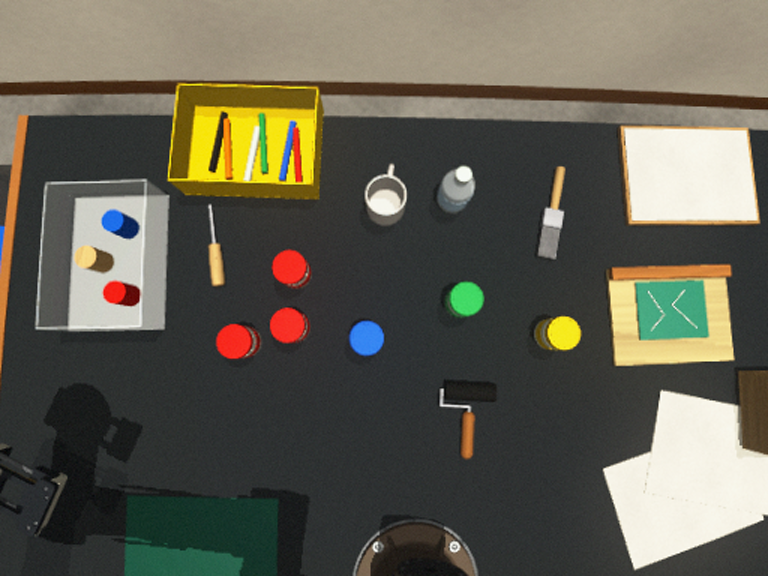

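View pics/side.png

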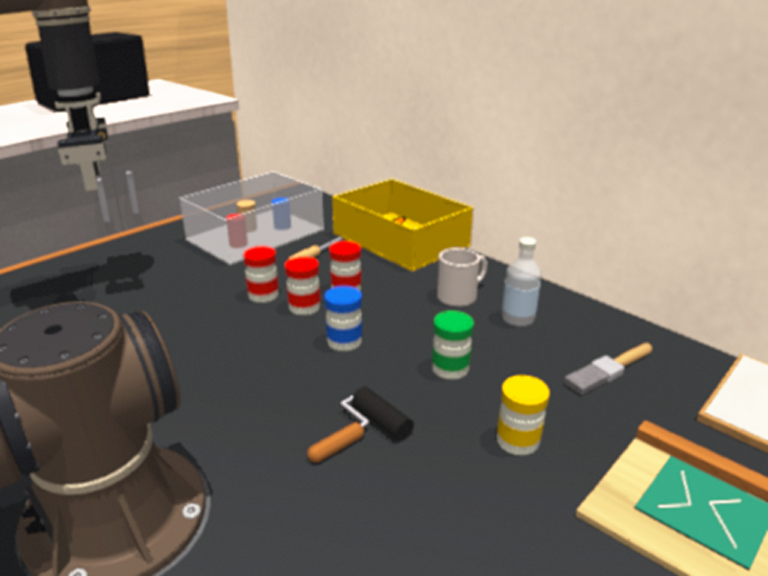

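The top view (1.5x) shows yellow at (564,333), green (466,299), blue (367,338). There are three red pots: A (290,268), B (289,325) and C (237,341). The slim all-red bottle in the clear tray (120,293) isn't a pot of this kind. I'll measure the lids and the distance of each red candidate from the base.

```bash
python3 - <<'E'
from h import *
f=np.load("top.npz");p,d=f["p"],f["d"]
hsv=cv2.cvtColor(p,cv2.COLOR_RGB2HSV)
for n,u,v in [("yellow",564,333),("redA",290,268),("redB",289,325),("redC",237,341),("blue",367,338),("green",466,299)]:
    u/=1.5;v/=1.5;h=hsv[int(v),int(u)].astype(int)
    pts=[];
    for r in range(int(v)-22,int(v)+23):
        for c in range(int(u)-22,int(u)+23):
            k=hsv[r,c].astype(int);dh=abs(k[0]-h[0]);dh=min(dh,180-dh)
            if dh<12 and k[1]>120 and d[r,c]>0:
                w=world("top",d,c,r)
                if .07<w[2]<.12: pts.append(w)
    P=np.array(pts);z=np.median(P[:,2]);T=P[abs(P[:,2]-z)<.006]
    (cx,cy),rad=cv2.minEnclosingCircle(T[:,:2].astype(np.float32))
    print(n,len(T),"mean",T.mean(0).round(4),"circ",round(cx,4),round(cy,4),"rad",round(rad,4),"dist",round(np.hypot(cx,cy),4))
s=np.load("side.npz")["p"]
a=cv2.resize(p[160:250,130:260,::-1],None,fx=4,fy=4,interpolation=cv2.INTER_CUBIC)
cv2.imwrite("pics/crop.png",a)
E
```

```text
yellow 403 mean [ 0.4873 -0.2703  0.0937] circ 0.4876 -0.2707 rad 0.0325 dist 0.5577
redA 388 mean [0.6066 0.245  0.0951] circ 0.608 0.2454 rad 0.0321 dist 0.6557
redB 424 mean [0.4988 0.2453 0.0963] circ 0.4992 0.2455 rad 0.0323 dist 0.5563
redC 417 mean [0.468  0.3412 0.0961] circ 0.4787 0.3221 rad 0.0541 dist 0.577
blue 415 mean [0.4765 0.0984 0.0961] circ 0.4768 0.0983 rad 0.0318 dist 0.4869Traceback (most recent call last):
  File "<stdin>", line 11, in <module>
  File "h.py", line 4, in world
    c=c or calibration(name);K=np.array(c["intrinsics"]);R=np.array(c["R"]);t=np.array(c["t"])
           ~~~~~~~~~~~^^^^^^
ValueError: time passes only in moves, steps and waits
```

```bash
python3 - <<'E'
from h import *
f=np.load("top.npz");p=f["p"]
cv2.imwrite("pics/crop.png",cv2.resize(p[160:250,130:260,::-1],None,fx=4,fy=4,interpolation=cv2.INTER_CUBIC))
c=calibration("top");print([(n,world("top",None,u/1.5,v/1.5,c,z).round(3)) for n,u,v,z in [("redC",236,341,.096),("green",466,299,.096),("bottlecap",463,174,.165),("mug",386,195,.09),("boxcorner",318,195,.08)]])
E
```

```text
[('redC', array([0.467, 0.337, 0.096])), ('green', array([ 0.548, -0.087,  0.096])), ('bottlecap', array([ 0.767, -0.072,  0.165])), ('mug', array([0.748, 0.064, 0.09 ])), ('boxcorner', array([0.749, 0.196, 0.08 ]))]
```

View pics/crop.png

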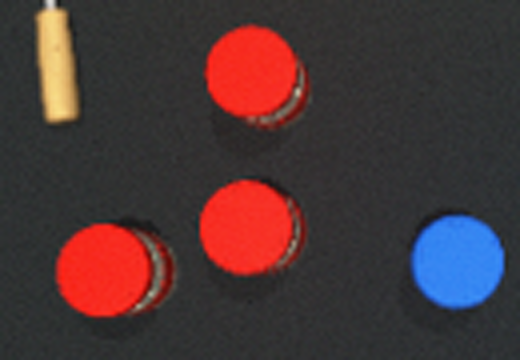

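Call:
servo_tool([
  {"jaw": 0, "dx": 0.02, "dy": -0.04},
  {"jaw": 0, "dx": 0.03, "dy": -0.05},
  {"jaw": 0, "dx": 0.03, "dy": -0.05},
  {"jaw": 0, "dx": 0.03, "dy": -0.05},
  {"jaw": 0, "dx": 0.03, "dy": -0.05},
  {"jaw": 0, "dx": 0.03, "dy": -0.05},
  {"jaw": 0, "dx": 0.03, "dy": -0.05},
  {"jaw": 0, "dx": 0.02, "dy": -0.05},
  {"jaw": 0, "dx": 0.0, "dy": -0.05},
  {"jaw": 0, "dx": 0.0, "dy": -0.05},
])

```text
$.moves[0]: bad value
```

The crop shows three identical red-lidded pots, at crop pixels A (252,71), B (247,227) and C (105,270). A is the target: it is 0.656 m from the base, against 0.556 for B and 0.576 for C.

Call:
servo_tool([
  {"jaw": 0, "dx": 0.02, "dy": -0.04, "dz": 0, "roll": 0},
  {"jaw": 0, "dx": 0.03, "dy": -0.05, "dz": 0, "roll": 0},
  {"jaw": 0, "dx": 0.03, "dy": -0.05, "dz": 0, "roll": 0},
  {"jaw": 0, "dx": 0.03, "dy": -0.05, "dz": 0, "roll": 0},
  {"jaw": 0, "dx": 0.03, "dy": -0.05, "dz": 0, "roll": 0},
  {"jaw": 0, "dx": 0.03, "dy": -0.05, "dz": 0, "roll": 0},
  {"jaw": 0, "dx": 0.03, "dy": -0.05, "dz": 0, "roll": 0},
  {"jaw": 0, "dx": 0.02, "dy": -0.05, "dz": 0, "roll": 0},
  {"jaw": 0, "dx": 0, "dy": -0.05, "dz": 0, "roll": 0},
  {"jaw": 0, "dx": 0, "dy": -0.05, "dz": 0, "roll": 0},
], newtons=5)

```text
t: 1.35
eef_pos: [0.4837, 0.1294, 0.2262]
ee_rot: [3.141, 0.0, -0.402]
force: [0.2, 0.0, 0.3]
width: 0.0007
gripper_force: 0.0
```

Call:
servo_tool([
  {"jaw": 0, "dx": 0, "dy": -0.05, "dz": 0, "roll": 0},
  {"jaw": 0, "dx": 0, "dy": -0.05, "dz": 0, "roll": 0},
  {"jaw": 0, "dx": 0, "dy": -0.05, "dz": 0, "roll": 0},
  {"jaw": 0, "dx": 0, "dy": -0.05, "dz": 0, "roll": 0},
  {"jaw": 0, "dx": 0, "dy": -0.05, "dz": 0, "roll": 0},
  {"jaw": 0, "dx": 0, "dy": -0.05, "dz": 0, "roll": 0},
  {"jaw": 0, "dx": 0, "dy": -0.05, "dz": 0, "roll": 0},
  {"jaw": 0, "dx": 0.003, "dy": -0.04, "dz": -0.03, "roll": 0},
  {"jaw": 0, "dx": 0, "dy": 0, "dz": -0.03, "roll": 0},
  {"jaw": 0, "dx": 0, "dy": 0, "dz": 0, "roll": 0},
])

```text
t: 2.6
eef_pos: [0.485, -0.2588, 0.1641]
ee_rot: [3.141, 0.005, -0.403]
force: [0.2, 0.7, -0.2]
width: 0.0004
gripper_force: 0.0
```

Call:
servo_tool([
  {"jaw": 0, "dx": 0.002, "dy": -0.012, "dz": -0.02, "roll": 0},
  {"jaw": 0, "dx": 0, "dy": 0, "dz": -0.02, "roll": 0},
  {"jaw": 0, "dx": 0, "dy": 0, "dz": -0.015, "roll": 0},
  {"jaw": 0, "dx": 0, "dy": 0, "dz": -0.007, "roll": 0},
  {"jaw": 0, "dx": 0, "dy": 0, "dz": -0.002, "roll": 0},
  {"jaw": 0, "dx": 0, "dy": 0, "dz": -0.002, "roll": 0},
  {"jaw": 0, "dx": 0, "dy": 0, "dz": -0.002, "roll": 0},
  {"jaw": 0, "dx": 0, "dy": 0, "dz": -0.002, "roll": 0},
  {"jaw": 0, "dx": 0, "dy": 0, "dz": -0.002, "roll": 0},
  {"jaw": 0, "dx": 0, "dy": 0, "dz": 0, "roll": 0},
])

```text
t: 3.85
eef_pos: [0.489, -0.2708, 0.0945]
ee_rot: [3.142, 0.0, -0.402]
force: [-0.4, 0.2, -0.0]
width: 0.0008
gripper_force: 0.0
```

Call:
servo_tool([
  {"jaw": 0, "dx": 0, "dy": 0, "dz": -0.001, "roll": 0},
  {"jaw": 0, "dx": 0, "dy": 0, "dz": -0.001, "roll": 0},
  {"jaw": 0, "dx": 0, "dy": 0, "dz": -0.001, "roll": 0},
  {"jaw": 0, "dx": 0, "dy": 0, "dz": -0.001, "roll": 0},
  {"jaw": 0, "dx": 0, "dy": 0, "dz": -0.001, "roll": 0},
  {"jaw": 0, "dx": 0, "dy": 0, "dz": -0.001, "roll": 0},
  {"jaw": 0, "dx": 0, "dy": 0, "dz": -0.001, "roll": 0},
  {"jaw": 0, "dx": 0, "dy": 0, "dz": -0.001, "roll": 0},
  {"jaw": 0, "dx": 0, "dy": 0, "dz": 0, "roll": 0},
  {"jaw": 0, "dx": 0, "dy": 0, "dz": 0, "roll": 0},
])

```text
t: 5.1
eef_pos: [0.489, -0.2708, 0.0864]
ee_rot: [-3.142, 0.0, -0.402]
force: [0.1, 0.8, 1.7]
width: 0.0002
gripper_force: 0.7
```

Call:
servo_tool([
  {"jaw": 0, "dx": 0, "dy": 0, "dz": -0.0005, "roll": 0},
  {"jaw": 0, "dx": 0, "dy": 0, "dz": 0, "roll": 0},
  {"jaw": 0, "dx": 0, "dy": 0, "dz": -0.0005, "roll": 0},
  {"jaw": 0, "dx": 0, "dy": 0, "dz": 0, "roll": 0},
  {"jaw": 0, "dx": 0, "dy": 0, "dz": -0.0003, "roll": 0},
  {"jaw": 0, "dx": 0, "dy": 0, "dz": 0, "roll": 0},
  {"jaw": 0, "dx": 0, "dy": 0, "dz": 0, "roll": 0},
  {"jaw": 0, "dx": 0, "dy": 0, "dz": 0, "roll": 0},
  {"jaw": 0, "dx": 0, "dy": 0, "dz": 0, "roll": 0},
  {"jaw": 0, "dx": 0, "dy": 0, "dz": 0, "roll": 0},
])

```text
t: 6.35
eef_pos: [0.489, -0.2708, 0.0853]
ee_rot: [3.142, -0.0, -0.402]
force: [0.3, -0.2, 4.8]
width: 0.0005
gripper_force: 2.5
```

Call:
servo_tool([
  {"jaw": 0, "dx": 0, "dy": 0, "dz": -0.0003, "roll": 0},
  {"jaw": 0, "dx": 0, "dy": 0, "dz": 0, "roll": 0},
  {"jaw": 0, "dx": 0, "dy": 0, "dz": -0.0002, "roll": 0},
  {"jaw": 0, "dx": 0, "dy": 0, "dz": 0, "roll": 0},
  {"jaw": 0, "dx": 0, "dy": 0, "dz": 0, "roll": 0},
  {"jaw": 0, "dx": 0, "dy": 0, "dz": 0, "roll": 0},
  {"jaw": 0, "dx": 0, "dy": 0, "dz": 0, "roll": 0},
  {"jaw": 0, "dx": 0, "dy": 0, "dz": 0, "roll": 0},
  {"jaw": 0, "dx": 0, "dy": 0, "dz": 0, "roll": 0},
  {"jaw": 0, "dx": 0, "dy": 0, "dz": 0, "roll": 0},
])

```text
t: 7.6
eef_pos: [0.4891, -0.2708, 0.0853]
ee_rot: [3.141, -0.0, -0.402]
force: [-2.1, 0.7, 8.6]
width: 0.0004
gripper_force: 4.4
```

Call:
servo_tool([
  {"jaw": 0, "dx": 0, "dy": 0, "dz": -0.0003, "roll": 0},
  {"jaw": 0, "dx": 0, "dy": 0, "dz": -0.0002, "roll": 0},
  {"jaw": 0, "dx": 0, "dy": 0, "dz": 0, "roll": 0},
  {"jaw": 0, "dx": 0, "dy": 0, "dz": 0, "roll": 0},
  {"jaw": 0, "dx": 0, "dy": 0, "dz": 0, "roll": 0},
  {"jaw": 0, "dx": 0, "dy": 0, "dz": 0, "roll": 0},
  {"jaw": 0, "dx": 0, "dy": 0, "dz": 0, "roll": 0},
  {"jaw": 0, "dx": 0, "dy": 0, "dz": 0, "roll": 0},
  {"jaw": 0, "dx": 0, "dy": 0, "dz": 0, "roll": 0},
  {"jaw": 0, "dx": 0, "dy": 0, "dz": 0, "roll": 0},
])

```text
t: 8.85
eef_pos: [0.4892, -0.2709, 0.0852]
ee_rot: [3.141, -0.001, -0.401]
force: [-2.7, 1.0, 12.8]
width: 0.0006
gripper_force: 6.3
```

Call:
servo_tool([
  {"jaw": 0, "dx": 0, "dy": 0, "dz": 0.005, "roll": 0},
  {"jaw": 0, "dx": 0, "dy": 0, "dz": 0.02, "roll": 0},
  {"jaw": 0, "dx": 0, "dy": 0, "dz": 0.04, "roll": 0},
  {"jaw": 0, "dx": 0, "dy": 0, "dz": 0.04, "roll": 0},
  {"jaw": 0, "dx": 0.01, "dy": 0.04, "dz": 0, "roll": 0},
  {"jaw": 0, "dx": 0.01, "dy": 0.05, "dz": 0, "roll": 0},
  {"jaw": 0, "dx": 0.01, "dy": 0.05, "dz": 0, "roll": 0},
  {"jaw": 0, "dx": 0.01, "dy": 0.05, "dz": 0, "roll": 0},
  {"jaw": 0, "dx": 0.01, "dy": 0.05, "dz": 0, "roll": 0},
  {"jaw": 0, "dx": 0.01, "dy": 0.05, "dz": 0, "roll": 0},
])

```text
t: 10.1
eef_pos: [0.5488, 0.021, 0.1889]
ee_rot: [3.142, 0.001, -0.402]
force: [1.3, -0.6, -0.1]
width: 0.0007
gripper_force: 0.0
```

Call:
servo_tool([
  {"jaw": 0, "dx": 0.01, "dy": 0.05, "dz": 0, "roll": 0},
  {"jaw": 0, "dx": 0.01, "dy": 0.05, "dz": 0, "roll": 0},
  {"jaw": 0, "dx": 0.01, "dy": 0.05, "dz": 0, "roll": 0},
  {"jaw": 0, "dx": 0.01, "dy": 0.04, "dz": 0, "roll": 0},
  {"jaw": 0, "dx": 0.01, "dy": 0.02, "dz": 0, "roll": 0},
  {"jaw": 0, "dx": 0.006, "dy": 0.01, "dz": 0, "roll": 0},
  {"jaw": 0, "dx": 0, "dy": 0, "dz": 0, "roll": 0},
  {"jaw": 0, "dx": 0, "dy": 0, "dz": 0, "roll": 0},
  {"jaw": 0, "dx": 0, "dy": 0, "dz": 0, "roll": 0},
  {"jaw": 0, "dx": 0, "dy": 0, "dz": 0, "roll": 0},
])

```text
t: 11.35
eef_pos: [0.605, 0.2387, 0.1896]
ee_rot: [-3.141, -0.0, -0.402]
force: [-0.7, -0.5, -0.1]
width: 0.0006
gripper_force: 0.0
```

Call:
servo_tool([
  {"jaw": 0, "dx": 0.002, "dy": 0.006, "dz": -0.02, "roll": 0},
  {"jaw": 0, "dx": 0, "dy": 0, "dz": -0.035, "roll": 0},
  {"jaw": 0, "dx": 0, "dy": 0, "dz": -0.025, "roll": 0},
  {"jaw": 0, "dx": 0, "dy": 0, "dz": -0.01, "roll": 0},
  {"jaw": 0, "dx": 0, "dy": 0, "dz": -0.0015, "roll": 0},
  {"jaw": 0, "dx": 0, "dy": 0, "dz": -0.0015, "roll": 0},
  {"jaw": 0, "dx": 0, "dy": 0, "dz": -0.0015, "roll": 0},
  {"jaw": 0, "dx": 0, "dy": 0, "dz": -0.0015, "roll": 0},
  {"jaw": 0, "dx": 0, "dy": 0, "dz": -0.0015, "roll": 0},
  {"jaw": 0, "dx": 0, "dy": 0, "dz": -0.0015, "roll": 0},
])

```text
t: 12.6
eef_pos: [0.6075, 0.2456, 0.0908]
ee_rot: [-3.14, -0.001, -0.402]
force: [0.4, 0.8, 4.8]
width: 0.0004
gripper_force: 2.2
```

Call:
servo_tool([
  {"jaw": 0, "dx": 0, "dy": 0, "dz": -0.001, "roll": 0},
  {"jaw": 0, "dx": 0, "dy": 0, "dz": -0.001, "roll": 0},
  {"jaw": 0, "dx": 0, "dy": 0, "dz": -0.001, "roll": 0},
  {"jaw": 0, "dx": 0, "dy": 0, "dz": 0, "roll": 0},
  {"jaw": 0, "dx": 0, "dy": 0, "dz": 0, "roll": 0},
  {"jaw": 0, "dx": 0, "dy": 0, "dz": 0, "roll": 0},
  {"jaw": 0, "dx": 0, "dy": 0, "dz": 0, "roll": 0},
  {"jaw": 0, "dx": 0, "dy": 0, "dz": 0, "roll": 0},
  {"jaw": 0, "dx": 0, "dy": 0, "dz": 0, "roll": 0},
  {"jaw": 0, "dx": 0, "dy": 0, "dz": 0, "roll": 0},
])

```text
t: 13.85
eef_pos: [0.607, 0.2452, 0.0873]
ee_rot: [-3.142, -0.0, -0.402]
force: [1.1, 1.5, 2.6]
width: 0.0007
gripper_force: 1.7
```

Call:
servo_tool([
  {"jaw": 0, "dx": 0, "dy": 0, "dz": -0.0005, "roll": 0},
  {"jaw": 0, "dx": 0, "dy": 0, "dz": -0.0005, "roll": 0},
  {"jaw": 0, "dx": 0, "dy": 0, "dz": -0.0005, "roll": 0},
  {"jaw": 0, "dx": 0, "dy": 0, "dz": -0.0005, "roll": 0},
  {"jaw": 0, "dx": 0, "dy": 0, "dz": -0.0004, "roll": 0},
  {"jaw": 0, "dx": 0, "dy": 0, "dz": -0.0004, "roll": 0},
  {"jaw": 0, "dx": 0, "dy": 0, "dz": 0, "roll": 0},
  {"jaw": 0, "dx": 0, "dy": 0, "dz": 0, "roll": 0},
  {"jaw": 0, "dx": 0, "dy": 0, "dz": 0, "roll": 0},
  {"jaw": 0, "dx": 0, "dy": 0, "dz": 0, "roll": 0},
])

```text
t: 15.1
eef_pos: [0.6074, 0.2455, 0.0853]
ee_rot: [-3.141, -0.001, -0.401]
force: [0.7, 0.9, 8.6]
width: 0.0005
gripper_force: 4.1
```

Call:
servo_tool([
  {"jaw": 0, "dx": 0, "dy": 0, "dz": -0.0003, "roll": 0},
  {"jaw": 0, "dx": 0, "dy": 0, "dz": -0.0003, "roll": 0},
  {"jaw": 0, "dx": 0, "dy": 0, "dz": 0, "roll": 0},
  {"jaw": 0, "dx": 0, "dy": 0, "dz": 0, "roll": 0},
  {"jaw": 0, "dx": 0, "dy": 0, "dz": 0, "roll": 0},
  {"jaw": 0, "dx": 0, "dy": 0, "dz": 0, "roll": 0},
  {"jaw": 0, "dx": 0, "dy": 0, "dz": 0, "roll": 0},
  {"jaw": 0, "dx": 0, "dy": 0, "dz": 0, "roll": 0},
  {"jaw": 0, "dx": 0, "dy": 0, "dz": 0, "roll": 0},
  {"jaw": 0, "dx": 0, "dy": 0, "dz": 0, "roll": 0},
])

```text
t: 16.35
eef_pos: [0.6075, 0.2455, 0.0853]
ee_rot: [-3.14, -0.001, -0.401]
force: [-1.2, 1.6, 12.9]
width: 0.0003
gripper_force: 5.9
```

Call:
servo_tool([
  {"jaw": 0, "dx": 0, "dy": 0, "dz": 0.005, "roll": 0},
  {"jaw": 0, "dx": 0, "dy": 0, "dz": 0.02, "roll": 0},
  {"jaw": 0, "dx": 0, "dy": 0, "dz": 0.04, "roll": 0},
  {"jaw": 0, "dx": -0.02, "dy": -0.02, "dz": 0.02, "roll": 0},
  {"jaw": 0, "dx": -0.03, "dy": -0.035, "dz": 0, "roll": 0},
  {"jaw": 0, "dx": -0.03, "dy": -0.035, "dz": 0, "roll": 0},
  {"jaw": 0, "dx": -0.03, "dy": -0.035, "dz": 0, "roll": 0},
  {"jaw": 0, "dx": -0.02, "dy": -0.02, "dz": 0, "roll": 0},
  {"jaw": 0, "dx": 0, "dy": 0, "dz": 0, "roll": 0},
  {"jaw": 0, "dx": 0, "dy": 0, "dz": 0, "roll": 0},
])

```text
t: 17.6
eef_pos: [0.4767, 0.1001, 0.1686]
ee_rot: [3.141, 0.001, -0.402]
force: [0.6, 0.3, 0.1]
width: 0.0002
gripper_force: 0.0
```

Call:
servo_tool([
  {"jaw": 0, "dx": 0, "dy": -0.002, "dz": -0.02, "roll": 0},
  {"jaw": 0, "dx": 0, "dy": 0, "dz": -0.03, "roll": 0},
  {"jaw": 0, "dx": 0, "dy": 0, "dz": -0.015, "roll": 0},
  {"jaw": 0, "dx": 0, "dy": 0, "dz": -0.005, "roll": 0},
  {"jaw": 0, "dx": 0, "dy": 0, "dz": -0.0015, "roll": 0},
  {"jaw": 0, "dx": 0, "dy": 0, "dz": -0.0015, "roll": 0},
  {"jaw": 0, "dx": 0, "dy": 0, "dz": -0.0015, "roll": 0},
  {"jaw": 0, "dx": 0, "dy": 0, "dz": -0.0015, "roll": 0},
  {"jaw": 0, "dx": 0, "dy": 0, "dz": -0.0015, "roll": 0},
  {"jaw": 0, "dx": 0, "dy": 0, "dz": -0.0015, "roll": 0},
])

```text
t: 18.85
eef_pos: [0.4775, 0.0985, 0.0901]
ee_rot: [-3.141, -0.001, -0.402]
force: [-0.4, 0.9, 4.7]
width: 0.0003
gripper_force: 2.2
```

Call:
servo_tool([
  {"jaw": 0, "dx": 0, "dy": 0, "dz": -0.001, "roll": 0},
  {"jaw": 0, "dx": 0, "dy": 0, "dz": -0.001, "roll": 0},
  {"jaw": 0, "dx": 0, "dy": 0, "dz": 0, "roll": 0},
  {"jaw": 0, "dx": 0, "dy": 0, "dz": 0, "roll": 0},
  {"jaw": 0, "dx": 0, "dy": 0, "dz": 0, "roll": 0},
  {"jaw": 0, "dx": 0, "dy": 0, "dz": 0, "roll": 0},
  {"jaw": 0, "dx": 0, "dy": 0, "dz": 0, "roll": 0},
  {"jaw": 0, "dx": 0, "dy": 0, "dz": 0, "roll": 0},
  {"jaw": 0, "dx": 0, "dy": 0, "dz": 0, "roll": 0},
  {"jaw": 0, "dx": 0, "dy": 0, "dz": 0, "roll": 0},
])

```text
t: 20.1
eef_pos: [0.4771, 0.0983, 0.0879]
ee_rot: [-3.141, -0.0, -0.402]
force: [2.0, 1.8, 3.6]
width: 0.0007
gripper_force: 1.9
```

Call:
servo_tool([
  {"jaw": 0, "dx": 0, "dy": 0, "dz": -0.0005, "roll": 0},
  {"jaw": 0, "dx": 0, "dy": 0, "dz": -0.0005, "roll": 0},
  {"jaw": 0, "dx": 0, "dy": 0, "dz": -0.0005, "roll": 0},
  {"jaw": 0, "dx": 0, "dy": 0, "dz": -0.0005, "roll": 0},
  {"jaw": 0, "dx": 0, "dy": 0, "dz": -0.0005, "roll": 0},
  {"jaw": 0, "dx": 0, "dy": 0, "dz": -0.0004, "roll": 0},
  {"jaw": 0, "dx": 0, "dy": 0, "dz": -0.0004, "roll": 0},
  {"jaw": 0, "dx": 0, "dy": 0, "dz": 0, "roll": 0},
  {"jaw": 0, "dx": 0, "dy": 0, "dz": 0, "roll": 0},
  {"jaw": 0, "dx": 0, "dy": 0, "dz": 0, "roll": 0},
])

```text
t: 21.35
eef_pos: [0.4775, 0.0985, 0.0852]
ee_rot: [-3.141, -0.001, -0.401]
force: [0.4, 1.6, 9.4]
width: 0.0002
gripper_force: 4.8
```

Call:
servo_tool([
  {"jaw": 0, "dx": 0, "dy": 0, "dz": -0.0003, "roll": 0},
  {"jaw": 0, "dx": 0, "dy": 0, "dz": -0.0002, "roll": 0},
  {"jaw": 0, "dx": 0, "dy": 0, "dz": 0, "roll": 0},
  {"jaw": 0, "dx": 0, "dy": 0, "dz": 0, "roll": 0},
  {"jaw": 0, "dx": 0, "dy": 0, "dz": 0, "roll": 0},
  {"jaw": 0, "dx": 0, "dy": 0, "dz": 0, "roll": 0},
  {"jaw": 0, "dx": 0, "dy": 0, "dz": 0, "roll": 0},
  {"jaw": 0, "dx": 0, "dy": 0, "dz": 0, "roll": 0},
  {"jaw": 0, "dx": 0, "dy": 0, "dz": 0, "roll": 0},
  {"jaw": 0, "dx": 0, "dy": 0, "dz": 0, "roll": 0},
])

```text
t: 22.6
eef_pos: [0.4776, 0.0985, 0.0851]
ee_rot: [-3.141, -0.001, -0.401]
force: [-1.5, 1.2, 15.1]
width: 0.0006
gripper_force: 7.3
```

Call:
servo_tool([
  {"jaw": 0, "dx": 0, "dy": 0, "dz": 0.005, "roll": 0},
  {"jaw": 0, "dx": 0, "dy": 0, "dz": 0.02, "roll": 0},
  {"jaw": 0, "dx": 0, "dy": 0, "dz": 0.04, "roll": 0},
  {"jaw": 0, "dx": 0, "dy": 0, "dz": 0.04, "roll": 0},
  {"jaw": 0, "dx": 0, "dy": 0, "dz": 0.04, "roll": 0},
  {"jaw": 0, "dx": 0, "dy": 0, "dz": 0.02, "roll": 0},
  {"jaw": 0, "dx": 0, "dy": 0, "dz": 0, "roll": 0},
  {"jaw": 0, "dx": 0, "dy": 0, "dz": 0, "roll": 0},
  {"jaw": 0, "dx": 0, "dy": 0, "dz": 0, "roll": 0},
  {"jaw": 0, "dx": 0, "dy": 0, "dz": 0, "roll": 0},
])

```text
t: 23.85
eef_pos: [0.4766, 0.098, 0.2482]
ee_rot: [3.14, 0.001, -0.402]
force: [-0.1, -0.8, 0.5]
width: 0.0006
gripper_force: 0.0
```

```bash
python3 - <<'E'
from h import *
p,d=grab_frame("side"); cv2.imwrite("pics/side2.png",cv2.resize(p[100:330,140:400,::-1],None,fx=2.5,fy=2.5,interpolation=cv2.INTER_CUBIC))
print(get_state()["t"],get_state()["force"])
E
```

```text
23.9 [ 0.43664157 -0.41518772  0.23692645]
```

View pics/side2.png

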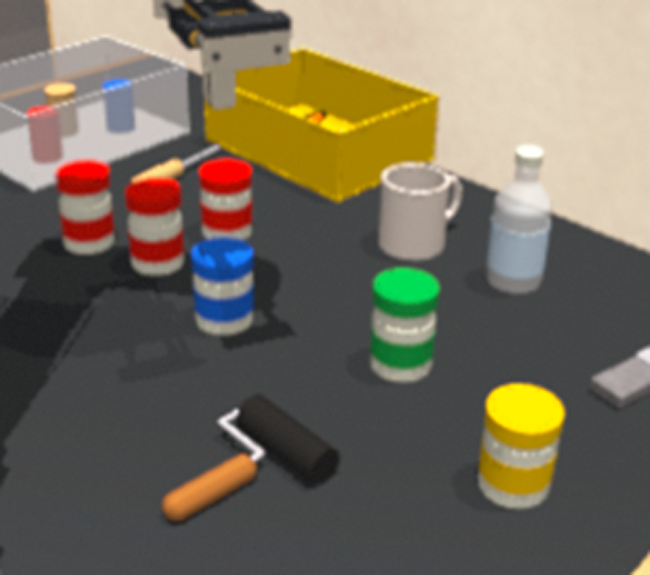

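The yellow (523,445), far red (225,200) and blue (223,285) lids sit lower on their pots. Green (405,325) is still raised, and everything is standing where it was.

```bash
python3 -c "
from station import *
print(job_done())"
```

```text
the job is handed in; nothing more can be done
None
```

I pressed the yellow, then the far red, then the blue lid fully home with at most about 15 N measured on the tool, left the green lid open, moved nothing else, and handed the job in at 23.9 s.

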